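# Inspect a sign blank: bring its dot under the pointer and hold the loupe at focus height

## Robot

A 6-joint arm with a two-finger parallel gripper is mounted at the origin on a cart in front of the work surface, level with it; the furniture and walls round the work are solid. World frame = base frame: x ahead of the robot, y to its left, z up, the work surface at z = 0. Lengths are in mm, angles in rad, forces in N, time in s.
With the tool pointing down it reaches from about 375 to 925 mm from the base axis. Payload 5.7 kg.
Tool frame: the origin (TCP) lies at the very end of the fingers, on their centre line; the grasp point (between the pads) lies 19 mm behind it (hold_point_z is the distance from the TCP to the grasp point, in mm); z points along the fingers, y is the line along which they close (so a half turn about z gives the same grasp; the last joint's range is limited). The gripper opens to 85 mm and grips with 20 to 120 N. Pads are 22 mm wide; open, the fingers measure 114 mm over their backs; the gripper's body (76 mm by 85 mm) begins 54 mm behind the grasp point. The pads swing forward as they close: fully open they stand 13 mm farther back than shut.
Start: joints at [-1.251, 0.359, 1.51, -0, 1.272, -0.115], TCP at [252.719, -544.147, 231.267] pointing down, gripper open.
Joint ranges: [-2.97, 2.97], [-1.01, 2.36], [0.21, 2.38], [-0.96, 4.11], [0.2, 2.71], [-2.98, 2.98]. Speed limits (rad/s): [2.39, 2.39, 3.14, 3.14, 3.14, 3.14].

## Interface

Orientations are given as a 3x3 rotation matrix whose columns are the frame's x, y, z axes.
In Python, from rig import * gives the robot as it stands.
- The arm moves only by the tool move_arm, never from a script. Its argument "increments" is a list of rows, each a list of 7 numbers: the opening, from 0 (shut) to 1 (fully open), then the shift along the tool's x, y, z in cm, then the turn, a rotation vector about the tool's x, y, z in degrees. In form: [[fingers, tx, ty, tz, wx, wy, wz], ...]. A call has 1 to 5 rows; each row shifts and turns the commanded pose from where the row before left it, along the tool's axes as they then stand; what a row does not reach is not made up. A row lasts 1/8 s, in which the tool goes at most 62.5 mm and 10.7 degrees, less where a joint would pass 70% of its speed; a pose out of reach is approached as far as the arm can. A call is refused whole if a number of a shift passes 6.25 or a number of a turn 10.7, either way. A call with a gripper value outside its range is refused whole. The fingers move at their own pace and stop on an object; "newtons" is the grip in N (left out, the last holds). Time passes only in rows, so rows that do not move let the fingers close. It gives the time, the measured TCP pose, the force, the opening and the grip force at its end, in the units of the state.
- state(): the state, without advancing time (a new reading comes with each control period).
- get_image(name): name is "scene" or "side" or "wrist"; returns a dict with "image" (480x640x3 uint8, blue, green, red), "camera_matrix" (3x3 intrinsics, pixels), "extrinsics" (4x4, takes a point from world to camera coordinates). Camera axes: x right, y down, z forward; pixel columns grow to the right and rows downward; lengths in mm; the calibration is good to about 2 mm. A picture is of the moment at which its call begins. There is no depth.
- sign_off(): hands the job in; it is judged then, once.
Trained networks look in a picture, given as the dict that the camera call returned (one of the last four; its "shot" number tells which), for a name from the list of things; names that differ only in an ending like _2 or _b are one class to them, and where a whole thing is asked for, a point or a joint stands for the part that bears it (a point fixed in the world has none). Each returns a list of dicts, best first, with "confidence" (0 to 1); they miss things now and then, are a little off and sometimes report something else, mostly with a low value. They report only what shows in the picture. A call takes as long as a camera call. They do not tell look-alikes from the thing itself.
- search_frame(picture, name): "centre" ([x, y, z] in mm, in world coordinates, good to about 4 mm: the middle of the surface that is visible of it).
- outline_of(picture, name): "region" (480x640 bool, what is visible of it).
- spot_point(picture, name): "centre" ([x, y, z] in mm, in world coordinates, good to about 4 mm: a listed point, or the origin of a listed thing).
The state is a dict: "clock": time; "joints": joint angles; "joint_vel": joint speeds; "effort": joint torques, N m; "eef_pos": TCP position; "eef_rot": TCP orientation; "contact_force": force on the tool from outside, world axes, zero at the start; "torque": the same for the moment, N m; "gripper_width": finger opening in mm; "grip_force": force on a finger pad.
Only numpy, scipy, OpenCV 4.12 (cv2) and the standard library are available. Lean on these libraries where they do the work, as an engineer would, in place of code of your own. Each camera call takes 0.05 s, during which the arm holds its last target. There are 200 camera calls.

## Task

Slide the metal sign blank on its grey sled, without lifting it off the desk, until its red dot is right under the tip of the blue needle of the inspection stand, and let go of it. Then pick up the loupe by its handle and hold it level with the lens centred over the red dot and its rim at the same height as the red collar on the stand's post, touching neither stand nor blank. Finish while still holding the loupe steady there; leave the collar and the other things on the desk where they are.

Things in the scene. Friction and masses are not known exactly. Their poses are not given: they have to be found in the camera images.
- needle_tip (a point): Point of the blue slanting needle (4 to 7 mm thick) on the inspection stand: 24.5 mm above the desk, 11 mm above the blank's top. Axes are the stand's: +x runs level from the tip back to the post, whose axis is 100 mm away; z up. The needle rises towards the post to at most 62 mm above the desk.
- focus_mark (a point): Centre of the red collar (28 mm across, 12 mm high, small black thumbscrew at its side) on the stand's post, on the post's axis; its height is the focus height, 100 to 155 mm above the desk, different each time. Axes are the stand's. The collar can slide on the post but holds by friction: do not move it.
- dot (a point): Centre of the red dot (12 mm across, in a thin white ring) on top of the aluminium sign blank, 13.5 mm above the sled's underside. Axes are the sled's: x along it, pointing from the grip bar to the dot, z up.
- work_grip (a point): Where to grip the sled: centre of the black upright grip bar on the sled's end away from the dot, 100 mm from the dot along the sled's -x. The bar is 18 mm wide (sled y), 32 mm long (sled x), and stands from 9 to 43 mm above the desk; this point is 30 mm above the desk. Axes are the sled's.
- work: The sled with the blank: 150 mm (x) by 80 mm (y) grey plate 9 mm thick, with an aluminium plate on it whose top is 13 mm above the desk; about 0.3 kg, loose, lying flat on the desk. Origin at the centre of its underside; the dot is 50 mm along +x from it, the grip bar 50 mm along -x.
- loupe: The loupe (hand magnifier), about 0.12 kg, loose, lying flat on the desk. Black handle 104 mm long (from -58 to +46 mm along x), 18 mm wide (y), 24 mm high (z), with flat sides; a round lens in a dark steel rim 64 mm across and 12 mm high at the +x end. Origin at the underside, below the grip point; z up when it lies as at the start.
- loupe_grip (a point): Where to grip the loupe: in the handle at mid height (12 mm above its underside), near its balance point. The handle is 18 mm wide here (loupe y). Axes are the loupe's: x from the handle to the lens, z up.
- lens (a point): Centre of the lens and of its rim's height, 95 mm from the grip point along the loupe's +x, 12 mm above the loupe's underside. z is the lens axis.
- stand: The inspection stand, fixed to the desk, in a different place each time. Origin on the post's axis at desk height; -x points to the needle tip. Post 12 mm thick, 203 mm high with its black cap; round grey foot 72 mm across; black 24 mm clamp block for the needle, up to 67 mm above the desk. What is held above 80 mm clears the needle.
- calculator: Bystander: calculator, 75 x 150 x 20 mm, origin at its underside.
- stamp: Bystander: rubber stamp with a red knob, 30 x 50 x 74 mm, origin at its underside.
- ink_pad: Bystander: dark ink pad, 47 x 72 x 17 mm, origin at its underside.
- mini_stapler: Bystander: small red stapler, 28 x 111 x 36 mm, origin at its underside.
- mouse: Bystander: black computer mouse, 102 x 59 x 35 mm, origin at its underside.
- eraser: Bystander: blue and white eraser, 21 x 45 x 13 mm, origin at its underside.
Mind the look-alikes: they are no part of the job. Leave any purple look-alike of the work alone.

How it is judged (in metres and radians):
On the way, in this order (a step that is already met when the one before it is completed fails the run):
1. the dot is under the needle tip (within 6 mm seen from above), the sled flat on the desk, at rest and let go (horizontal distance between dot and needle_tip below 0.006 m and height (world z) of work below 0.004 m and linear speed of work below 0.01 m/s and contact force between the fingers and work below 0.2 N), for 0.2 s.
2. the loupe has been picked up, the dot still under the tip (horizontal distance between dot and needle_tip below 0.006 m and height (world z) of lens above 0.05 m and contact force between the fingers and loupe above 0.5 N and contact force between loupe and stand below 0.2 N and contact force between loupe and work below 0.2 N), for 0.2 s.
At the end, for the whole second after the job is handed in: Gripper holds the loupe still, clear of stand and blank: lens within 10 mm of above the dot, within 7 mm of the collar's mid height, tilt under 0.12 rad. Dot within 6 mm of below the needle tip; sled flat on the desk, let go (horizontal distance between dot and needle_tip below 0.006 m and height (world z) of work below 0.004 m and contact force between each of the fingers, loupe and work below 0.2 N and horizontal distance between lens and dot below 0.01 m and z of lens in the frame of focus_mark between -0.007 and 0.007 m and angle between lens's own z axis and vertical below 0.12 rad and contact force between the fingers and loupe above 0.5 N and contact force between loupe and stand below 0.2 N and linear speed of loupe below 0.02 m/s and angular speed of loupe below 0.15 rad/s); the arm keeps its last pose, push and grip.
It fails at once if the sled is lifted more than 15 mm off the desk (height (world z) of work above 0.015 m).
It fails at once if the red collar is moved more than 5 mm (distance of focus_mark from where it was at the start of the episode above 0.005 m).
It fails at once if a bystander is moved more than 30 mm (distance of any of calculator, stamp, ink_pad, mini_stapler, mouse, eraser from where it was at the start of the episode above 0.03 m).
It also fails if it takes over 58 s, if anything falls off the work surface, if the arm or the gripper's body presses on something with over 40 N, if the wrist force passes 120 N, or if a joint passes its speed limit or range.

## Working session

There is one attempt and no reset: what is moved stays moved. The work goes in short steps, Python scripts to look and compute and a tool call to move; the robot and the scene stay as the last step left them, time stands still between calls to the robot, and variables do not carry over. Pictures are saved under pics/ and viewed, at most 11 in all, crops included, and the job is handed in when it is done.

Besides the shell and the picture viewer there is one more tool, called after ">>>" as name(argument=value, ...) on one line, values as JSON. move_arm: Moves the arm, as the interface text tells. Its arguments: {"type":"object","properties":{"increments":{"type":"array"},"newtons":{"type":"number"}},"required":["increments"]}

```bash
mkdir -p pics; ls; python3 - <<'E'
from rig import *
import cv2
s=state();print(s['clock'],s['eef_pos'],s['eef_rot'],s['gripper_width'])
ims=[]
for c in ['scene','side']:
    p=get_image(c);cv2.imwrite(f'pics/{c}0.png',p['image'])
    for n in ['needle_tip','focus_mark','dot','work_grip','loupe_grip','lens','stand','work','loupe']:
        print(c,n,[( [round(float(x)) for x in d['centre']],round(float(d['confidence']),2)) for d in spot_point(p,n)[:3]])
    if c=='scene':
        for n in ['calculator','stamp','ink_pad','mini_stapler','mouse','eraser']:
            print(c,n,[( [round(float(x)) for x in d['centre']],round(float(d['confidence']),2)) for d in spot_point(p,n)[:2]])
E
```

```text
pics
0.0 [ 252.4975748  -543.53338673  230.45050377] [[ 9.06948752e-01  4.21240572e-01 -5.83817229e-04]
 [ 4.21240928e-01 -9.06947112e-01  1.73686888e-03]
 [ 2.02148289e-04 -1.82117877e-03 -9.99998321e-01]] 85.61018997479393
scene needle_tip []
scene focus_mark [([692, 92, 117], 0.45)]
scene dot [([471, -59, 14], 0.89), ([536, 120, 11], 0.65)]
scene work_grip [([434, 113, 32], 0.77), ([426, -151, 28], 0.63)]
scene loupe_grip []
scene lens []
scene stand [([692, 88, 0], 0.65), ([469, 416, -1], 0.62)]
scene work [([446, -103, 0], 0.97), ([482, 122, 1], 0.7)]
scene loupe []
scene calculator [([547, 571, -3], 0.72)]
scene stamp [([601, 438, -4], 0.64), ([694, 94, 120], 0.51)]
scene ink_pad [([467, 414, -1], 0.57)]
scene mini_stapler [([407, 538, -2], 0.88)]
scene mouse []
scene eraser []
side needle_tip [([591, 96, 22], 0.96)]
side focus_mark [([690, 90, 122], 0.55)]
side dot [([465, -57, 15], 0.82), ([535, 122, 11], 0.56)]
side work_grip [([424, -153, 33], 0.8), ([427, -334, 12], 0.42)]
side loupe_grip []
side lens [([481, -409, 10], 0.75)]
side stand [([692, 88, -6], 0.83)]
side work [([448, -105, 0], 0.74), ([482, 119, 5], 0.67)]
side loupe [([425, -337, 0], 0.78)]
```

View pics/scene0.png

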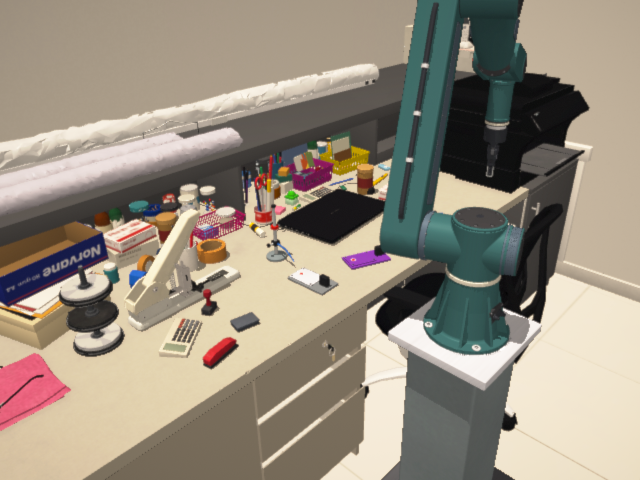

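View pics/side0.png

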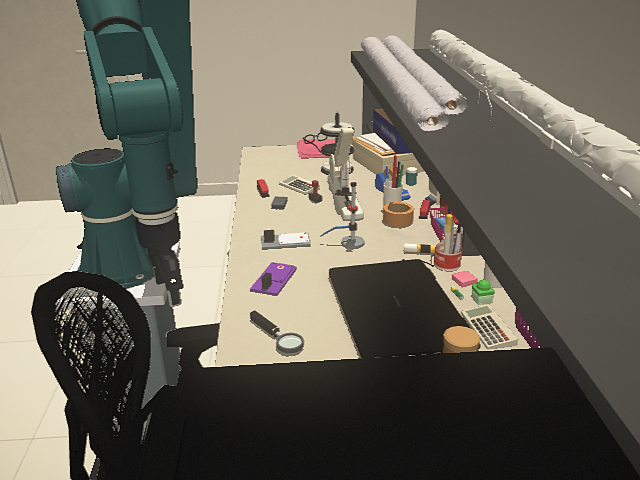

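The scene view shows the real sled at about (312,280) with its dot left of the black grip bar, the purple look-alike at (367,258) and the stand at (277,245). The side view shows the loupe at about (275,332), handle to the upper left, with the chair nearby but off the desk. I'm moving above the sled and stand for a wrist view.

>>> move_arm(increments=[[1,4,-4.15,0,0,0,0],[1,4,-4.15,0,0,0,0],[1,4,-4.15,0,0,0,0],[1,4,-4.15,0,0,0,0],[1,4,-4.15,0,0,0,0]])

```text
clock: 1.92
eef_pos: [347.1, -270.1, 231.5]
eef_rot: [[0.907, 0.421, 0.001], [0.421, -0.907, -0.0], [0.0, 0.001, -1.0]]
contact_force: [1.0, 0.7, 0.6]
gripper_width: 85.6
grip_force: 0.0
```

>>> move_arm(increments=[[1,4,-4.15,0,0,0,0],[1,4,-4.15,0,0,0,0],[1,4,-4.15,0,0,0,0],[1,4,-4.15,0,0,0,0],[1,4,-4.15,0,0,0,0]])

```text
clock: 2.55
eef_pos: [441.3, 2.5, 231.7]
eef_rot: [[0.907, 0.421, 0.001], [0.421, -0.907, -0.0], [0.001, 0.001, -1.0]]
contact_force: [0.9, -0.3, 0.2]
gripper_width: 85.5
grip_force: 0.0
```

>>> move_arm(increments=[[1,4,-4.15,0,0,0,0],[1,4,-4.15,0,0,0,0],[1,0,0,0,0,0,10.5],[1,0,0,0,0,0,10.5],[1,0,0,0,0,0,0]])

```text
clock: 3.18
eef_pos: [478.3, 110.0, 231.3]
eef_rot: [[0.998, 0.07, -0.0], [0.07, -0.998, 0.0], [-0.0, -0.0, -1.0]]
contact_force: [-0.0, -0.8, -0.3]
gripper_width: 85.8
grip_force: 0.0
```

```bash
cat > h.py <<'E'
from rig import *
import cv2, numpy as np
def r(v,n=1): return [round(float(x),n) for x in v]
def go(pos, yang=None):
    "tool-frame shift (cm) and tool-z turn (deg) to a TCP world pos with tool y at world angle yang (deg)"
    s=state();R=s['eef_rot'];a=np.degrees(np.arctan2(R[1,1],R[0,1]))
    print('t',round(s['clock'],2),'tcp',r(s['eef_pos']),'yang',round(a,1),'z',r(R[:,2],3),'shift cm',r(R.T@(np.array(pos)-s['eef_pos'])/10,2),
      'turn',None if yang is None else round((a-yang+180)%360-180,1))
def pix(p,P):
    q=p['extrinsics']@np.r_[P,1];q=p['camera_matrix']@q[:3];return q[:2]/q[2]
def onplane(p,uv,z):
    E=p['extrinsics'];R,t=E[:3,:3],E[:3,3];d=R.T@np.linalg.solve(p['camera_matrix'],[uv[0],uv[1],1]);c=-R.T@t
    return c+d*(z-c[2])/d[2]
def spots(p,names,n=2):
    for k in names: print(k,[(r(d['centre']),round(float(d['confidence']),2)) for d in spot_point(p,k)[:n]])
E
python3 - <<'E'
from h import *
go([434,114,30],-86)
p=get_image('wrist');cv2.imwrite('pics/w1.png',p['image'])
spots(p,['needle_tip','focus_mark','dot','work_grip','stand','work'])
E
```

```text
t 3.17 tcp [478.3, 110.0, 231.3] yang -86.0 z [-0.0, 0.0, -1.0] shift cm [-4.39, -0.71, 20.13] turn 0.0
needle_tip [([588.9, 98.9, 21.4], 0.77)]
focus_mark [([588.9, 100.9, 21.9], 0.33)]
dot [([533.0, 121.9, 13.8], 0.96), ([467.5, -60.9, 13.9], 0.9)]
work_grip [([426.3, -152.9, 28.6], 0.78), ([434.7, 118.8, 29.8], 0.74)]
stand []
work [([446.2, -102.8, 1.1], 0.63), ([485.2, 117.2, 0.0], 0.55)]
```

View pics/w1.png

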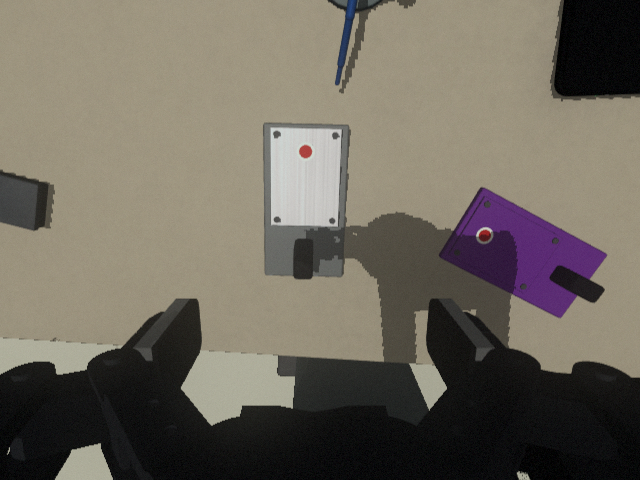

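The wrist view shows the sled in the centre: red dot at (305,152), grip bar around (303,258), needle tip at (338,84), and the purple look-alike at the right. I'll compute positions from these pixels.

```bash
cat >> h.py <<'E'
def red(p,roi):
    u0,v0,u1,v1=roi;b,g,rr=[p['image'][v0:v1,u0:u1,i].astype(int) for i in range(3)]
    v,u=np.nonzero((rr>110)&(g<80)&(b<80));return (u.mean()+u0,v.mean()+v0),len(u)
def tip(p,roi):
    "lowest (max row) end of the blue needle"
    u0,v0,u1,v1=roi;b,g,rr=[p['image'][v0:v1,u0:u1,i].astype(int) for i in range(3)]
    m=(b>rr+30)&(b>60);v,u=np.nonzero(m);k=v>=v.max()-1
    return (u[k].mean()+u0,v.max()+v0+.5),len(u)
E
python3 - <<'E'
from h import *
p=get_image('wrist')
(uv,n)=red(p,(270,125,345,180));print(uv,n,r(onplane(p,uv,13.5)))
(uv,n)=tip(p,(310,10,400,110));print(uv,n,r(onplane(p,uv,24.5)))
g=p['image'][:,:,:].max(axis=2)
c=[(264,124),(349,125),(343,276),(265,275)]
print([r(onplane(p,q,9)) for q in c])
m=np.zeros((480,640),bool);m[230:285,285,];m[235:282,290:318]=g[235:282,290:318]<45
v,u=np.nonzero(m);print(u.min(),u.max(),v.min(),v.max(),r(onplane(p,(u[v<v.min()+4].mean(),v.min()),43)),r(onplane(p,(303,270),43)))
P=onplane(p,red(p,(270,125,345,180))[0],13.5)
E
```

```text
(np.float64(304.5), np.float64(151.0)) 108 [533.7, 122.9, 13.5]
(np.float64(335.8), np.float64(84.5)) 431 [591.5, 99.2, 24.5]
[[555.2, 161.8, 9.0], [559.7, 83.4, 9.0], [411.9, 75.8, 9.0], [407.5, 155.6, 9.0]]
293 312 239 277 [457.1, 118.6, 43.0] [427.5, 116.9, 43.0]
```

>>> move_arm(increments=[[1,-2.2,-0.55,3,0,0,1.3],[1,-2.2,-0.55,4,0,0,0],[1,0,0,4,0,0,0],[1,0,0,3.5,0,0,0],[1,0,0,0,0,0,0]])

```text
clock: 4.2
eef_pos: [431.6, 117.9, 84.6]
eef_rot: [[0.999, 0.046, -0.005], [0.046, -0.999, -0.0], [-0.005, 0.0, -1.0]]
contact_force: [0.3, -1.2, 0.6]
gripper_width: 85.4
grip_force: 0.0
```

```bash
python3 - <<'E'
from h import *
go([433.8,118.2,14],-87.3)
p=get_image('wrist');cv2.imwrite('pics/w2.png',p['image'])
E
```

```text
t 4.2 tcp [431.6, 117.9, 84.6] yang -87.4 z [-0.005, -0.0, -1.0] shift cm [0.26, -0.02, 7.06] turn -0.1
```

View pics/w2.png

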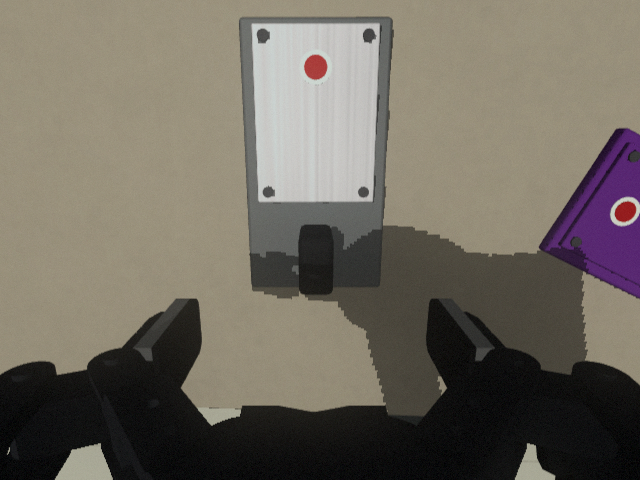

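The bar sits centred between the fingers at (316,258) and the dot is at (316,67). I'm descending and gripping.

>>> move_arm(increments=[[1,0.25,0,3.5,0,0.3,0],[1,0,0,3.5,0,0,0],[1,0,0,0,0,0,0],[0,0,0,0,0,0,0],[0,0,0,0,0,0,0]], newtons=30)

```text
clock: 4.88
eef_pos: [437.8, 118.5, 18.0]
eef_rot: [[0.999, 0.046, 0.008], [0.046, -0.999, 0.001], [0.008, -0.0, -1.0]]
contact_force: [0.1, -0.5, 0.5]
gripper_width: 51.6
grip_force: 0.0
```

>>> move_arm(increments=[[0,0,0,0,0,0,0],[0,0,0,0,0,0,0]])

```text
clock: 5.12
eef_pos: [436.9, 118.3, 17.1]
eef_rot: [[0.999, 0.045, 0.006], [0.045, -0.999, 0.0], [0.006, -0.0, -1.0]]
contact_force: [-1.2, -2.5, 7.9]
gripper_width: 17.2
grip_force: 29.0
```

```bash
python3 - <<'E'
from h import *
s=state();print(s['contact_force'],s['gripper_width'],s['grip_force'])
p=get_image('wrist');cv2.imwrite('pics/w3.png',p['image'])
uv,n=red(p,(270,0,360,200));D=onplane(p,uv,13.5);print(uv,n,r(D))
spots(p,['dot','needle_tip'])
d=np.array([591.5,99.2])-D[:2];print(d)
go(np.r_[s['eef_pos'][:2]+d,s['eef_pos'][2]],-87.3)
p=get_image('side');spots(p,['needle_tip','dot','focus_mark','stand'])
E
```

```text
[-1.1774813  -2.5079271   7.92592875] 17.21604505954487 29.037656486034393
(np.float64(315.9561403508772), np.float64(48.51425438596491)) 912 [533.7, 122.8, 13.5]
dot [([531.2, 122.0, 13.1], 0.7)]
needle_tip []
[ 57.79261657 -23.6401925 ]
t 5.28 tcp [436.9, 118.3, 17.1] yang -87.4 z [0.006, 0.0, -1.0] shift cm [5.66, 2.62, 0.04] turn -0.1
needle_tip [([588.3, 93.9, 23.0], 0.96), ([430.1, -330.5, 14.2], 0.42)]
dot [([531.8, 122.4, 10.7], 0.89), ([464.8, -56.7, 15.5], 0.86)]
focus_mark [([691.5, 88.5, 120.9], 0.62)]
stand [([688.6, 88.6, -5.5], 0.94), ([599.2, 438.6, 1.7], 0.27)]
```

>>> move_arm(increments=[[0,1.1,0.5,0,0,0,0],[0,1.1,0.5,0,0,0,0],[0,1.1,0.5,0,0,0,0],[0,1.1,0.5,0,0,0,0],[0,0.8,0.5,0,0,0,0]])

```text
clock: 6.15
eef_pos: [485.8, 96.2, 16.9]
eef_rot: [[0.999, 0.046, -0.001], [0.046, -0.999, 0.001], [-0.001, -0.001, -1.0]]
contact_force: [-6.6, 3.7, 11.2]
gripper_width: 17.4
grip_force: 29.5
```

>>> move_arm(increments=[[0,0,0,0,0,0,0],[0,0,0,0,0,0,0]])

```text
clock: 6.4
eef_pos: [488.5, 95.6, 16.9]
eef_rot: [[0.999, 0.046, 0.004], [0.046, -0.999, 0.0], [0.004, 0.0, -1.0]]
contact_force: [-2.6, -0.7, 6.0]
gripper_width: 17.7
grip_force: 30.9
```

```bash
python3 - <<'E'
from h import *
s=state();print(s['contact_force'],s['gripper_width'],s['grip_force'])
p=get_image('wrist');cv2.imwrite('pics/w4.png',p['image'])
uv,n=red(p,(270,0,380,200));D=onplane(p,uv,13.5);print(uv,n,r(D))
uv,n=tip(p,(270,0,380,200));N=onplane(p,uv,24.5);print(uv,n,r(N))
spots(p,['dot','needle_tip'])
go(np.r_[s['eef_pos'][:2]+(N-D)[:2],s['eef_pos'][2]])
q=get_image('side');cv2.imwrite('pics/s4.png',cv2.resize(q['image'][200:270,230:390],None,fx=5,fy=5))
E
```

```text
[-2.61851654 -0.65409513  6.04271069] 17.66000649738431 30.924482345581055
(np.float64(312.74102285092494), np.float64(48.59194776931447)) 919 [585.2, 101.3, 13.5]
(np.float64(319.8888888888889), np.float64(18.5)) 193 [591.6, 99.3, 24.5]
dot [([584.1, 98.4, 14.8], 0.85), ([590.1, 97.9, 24.7], 0.26)]
needle_tip [([590.5, 98.8, 21.6], 0.5)]
t 6.55 tcp [488.6, 95.6, 16.9] yang -87.4 z [0.004, 0.0, -1.0] shift cm [0.63, 0.23, 0.0] turn None
```

View pics/w4.png

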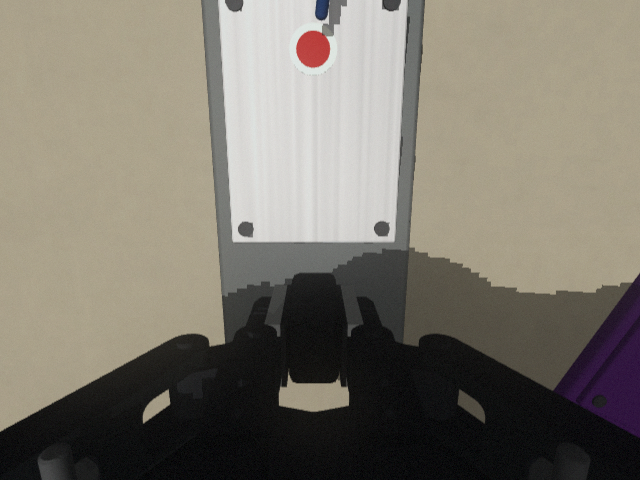

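The wrist picture shows the dot at (313,49) and the needle tip at (320,19), which agrees with the earlier tip position. About 6.5 mm is left to go.

>>> move_arm(increments=[[0,0.35,0.1,0,0,0,0],[0,0.35,0.1,0,0,0,0],[0,0,0,0,0,0,0],[0,0,0,0,0,0,0]])

```text
clock: 7.1
eef_pos: [491.5, 94.6, 16.9]
eef_rot: [[0.999, 0.046, -0.003], [0.046, -0.999, 0.001], [-0.003, -0.001, -1.0]]
contact_force: [-10.9, 2.5, 16.6]
gripper_width: 17.3
grip_force: 32.4
```

```bash
python3 - <<'E'
from h import *
s=state();print(r(s['contact_force']),s['gripper_width'])
p=get_image('wrist')
uv,n=red(p,(270,0,380,200));D=onplane(p,uv,13.5);print(uv,n,r(D))
uv,n=tip(p,(270,0,380,200));N=onplane(p,uv,24.5);print(uv,n,r(N))
go(np.r_[s['eef_pos'][:2]+(N-D)[:2],s['eef_pos'][2]])
E
```

```text
[-10.9, 2.5, 16.6] 17.347081558514468
(np.float64(311.6094117647059), np.float64(48.59882352941177)) 850 [587.9, 100.7, 13.5]
(np.float64(316.3076923076923), np.float64(27.5)) 301 [591.8, 99.3, 24.5]
t 7.15 tcp [491.5, 94.6, 16.9] yang -87.4 z [-0.003, 0.001, -1.0] shift cm [0.38, 0.16, -0.0] turn None
```

>>> move_arm(increments=[[0,0.1,0.05,-0.15,0,0,0],[0,0.1,0.05,0,0,0,0],[0,0,0,0,0,0,0],[0,0,0,0,0,0,0]])

```text
clock: 7.65
eef_pos: [498.6, 93.0, 17.9]
eef_rot: [[0.999, 0.045, 0.005], [0.045, -0.999, 0.0], [0.005, -0.0, -1.0]]
contact_force: [1.1, 0.3, -4.5]
gripper_width: 17.6
grip_force: 29.4
```

```bash
cat > m.py <<'E'
from h import *
s=state();print(r(s['contact_force']),s['gripper_width'])
p=get_image('wrist')
uv,n=red(p,(270,0,380,200));D=onplane(p,uv,13.5);print(uv,n,r(D))
uv,n=tip(p,(270,0,380,200));N=onplane(p,uv,24.5);print(uv,n,r(N))
go(np.r_[s['eef_pos'][:2]+(N-D)[:2],s['eef_pos'][2]])
E
python3 m.py
```

```text
[1.1, 0.3, -4.5] 17.626949558952962
(np.float64(307.14739884393066), np.float64(51.96820809248555)) 346 [594.3, 100.7, 13.5]
(np.float64(311.125), np.float64(53.5)) 563 [591.6, 99.1, 24.5]
t 7.7 tcp [498.6, 93.0, 17.9] yang -87.4 z [0.005, 0.0, -1.0] shift cm [-0.28, 0.15, -0.0] turn None
```

>>> move_arm(increments=[[0,-0.15,0,0,0,0,0],[0,-0.15,0,0,0,0,0],[0,0,0,0,0,0,0],[0,0,0,0,0,0,0]])

```text
clock: 8.2
eef_pos: [495.6, 93.0, 18.1]
eef_rot: [[0.999, 0.046, 0.005], [0.046, -0.999, 0.0], [0.005, -0.0, -1.0]]
contact_force: [0.2, 0.7, -3.2]
gripper_width: 17.4
grip_force: 29.4
```

```bash
python3 m.py; python3 - <<'E'
from h import *
p=get_image('wrist');cv2.imwrite('pics/w5.png',cv2.resize(p['image'][0:150,220:420],None,fx=4,fy=4,interpolation=cv2.INTER_NEAREST))
E
```

```text
[0.2, 0.7, -3.2] 17.383194615201266
(np.float64(310.79963570127507), np.float64(52.72313296903461)) 549 [591.2, 99.3, 13.5]
(np.float64(310.8888888888889), np.float64(43.5)) 461 [591.6, 99.3, 24.5]
t 8.25 tcp [495.7, 93.0, 18.2] yang -87.4 z [0.005, 0.0, -1.0] shift cm [0.04, 0.01, 0.0] turn None
```

View pics/w5.png

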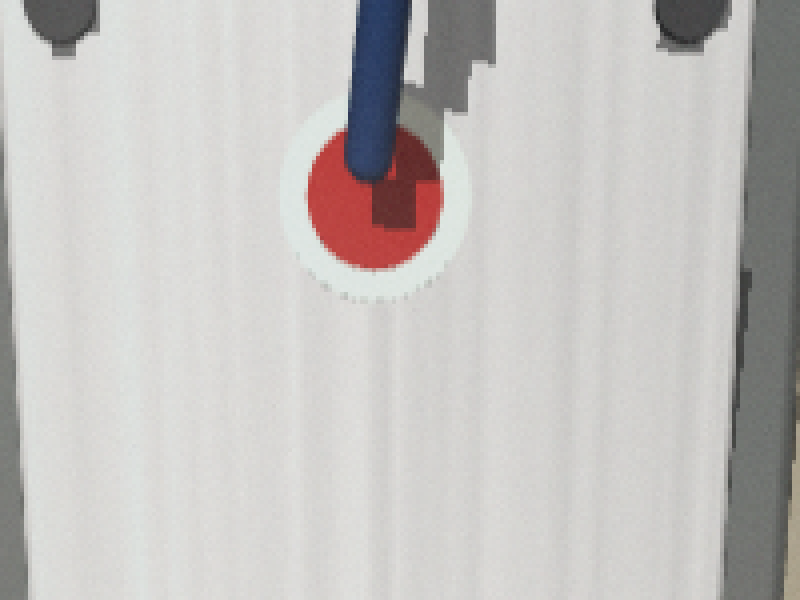

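The crop shows the red disc centre at about (314,49) full-frame with the needle end at (311,44), which once projected is within about 1.5 mm. I'm releasing the sled and lifting straight up.

>>> move_arm(increments=[[0.5,0,0,0,0,0,0],[0.8,0,0,0,0,0,0],[0.8,0,0,0,0,0,0],[0.8,0,0,-3,0,0,0],[0.8,0,0,-5,0,0,0]])

```text
clock: 8.93
eef_pos: [493.7, 92.9, 97.7]
eef_rot: [[0.999, 0.045, 0.001], [0.045, -0.999, 0.0], [0.001, -0.0, -1.0]]
contact_force: [1.4, 0.1, -0.4]
gripper_width: 68.3
grip_force: 0.0
```

>>> move_arm(increments=[[1,0,0,-6,0,0,0],[1,0,0,-6,0,0,0],[1,0,0,0,0,0,0]])

```text
clock: 9.3
eef_pos: [498.3, 93.2, 223.4]
eef_rot: [[0.999, 0.046, 0.016], [0.046, -0.999, 0.001], [0.016, -0.0, -1.0]]
contact_force: [0.3, -0.3, -0.3]
gripper_width: 85.5
grip_force: 0.0
```

```bash
python3 - <<'E'
from h import *
go([425,-337,230],-142)
p=get_image('wrist')
o=red(p,(230,20,400,260));print(o,r(onplane(p,o[0],13.5)))
o=tip(p,(230,0,400,260));print(o,r(onplane(p,o[0],24.5)))
cv2.imwrite('pics/w6.png',p['image']);spots(p,['dot','needle_tip','focus_mark','stand'])
# collar height from side and scene: rays to red blob near the post axis
for c,roi in [('side',(335,195,370,235)),('scene',(265,220,290,255))]:
    q=get_image(c);m=[d for d in outline_of(q,'focus_mark')[:1]]
    u0,v0,u1,v1=roi;b,g,rr=[q['image'][v0:v1,u0:u1,i].astype(int) for i in range(3)]
    v,u=np.nonzero((rr>90)&(g<70)&(b<70));print(c,u.min()+u0,u.max()+u0,v.min()+v0,v.max()+v0,len(u))
    uv=((u.min()+u.max())/2+u0+.0,(v.min()+v.max())/2+v0)
    for z in (100,110,115,120,125,130,155): print(z,r(onplane(q,uv,z)[:2]),end=' ')
    print();spots(q,['focus_mark','stand']);
    cv2.imwrite(f'pics/{c}6.png',q['image'])
E
```

```text
t 9.3 tcp [498.3, 93.2, 223.4] yang -87.4 z [0.016, 0.001, -1.0] shift cm [-9.27, 42.64, -0.82] turn 54.6
((np.float64(312.5151515151515), np.float64(113.12121212121212)), 66) [590.5, 99.5, 13.5]
((np.float64(312.5), np.float64(110.5)), 727) [591.7, 99.5, 24.5]
dot [([590.1, 96.6, 10.6], 0.74)]
needle_tip [([589.4, 96.7, 23.9], 0.81)]
focus_mark []
stand []
side 349 356 206 210 28
100 [696.8, 130.1] 110 [693.8, 108.0] 115 [692.3, 96.9] 120 [690.8, 85.9] 125 [689.4, 74.8] 130 [687.9, 63.8] 155 [680.4, 8.5] 
focus_mark [([494.8, 96.2, 27.6], 0.73), ([689.4, 89.0, 122.6], 0.55)]
stand [([687.2, 83.9, -5.7], 0.65)]
scene 265 278 220 229 37
100 [733.5, 63.4] 110 [718.1, 76.4] 115 [710.3, 82.8] 120 [702.6, 89.3] 125 [694.9, 95.8] 130 [687.2, 102.2] 155 [648.6, 134.6] 
focus_mark []
stand [([690.6, 86.4, 2.1], 0.75)]
```

View pics/w6.png

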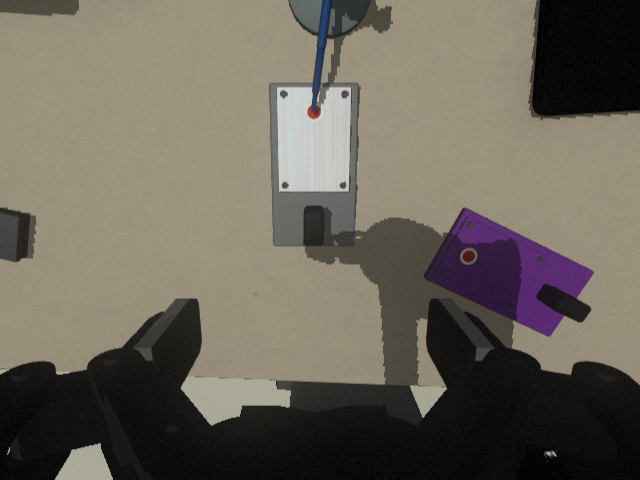

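The wrist view shows the sled undisturbed after release, with the needle end on the dot at (313,112). Next I'm zooming in on the collar in the side and scene views.

```bash
python3 - <<'E'
from h import *
a=cv2.imread('pics/side6.png')[170:260,310:400];b=cv2.imread('pics/scene6.png')[195:285,235:325]
f=lambda x:cv2.resize(x,(400,400),interpolation=cv2.INTER_NEAREST)
cv2.imwrite('pics/c6.png',np.hstack([f(a),f(b)]))
E
```

```text
(no output)
```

View pics/c6.png

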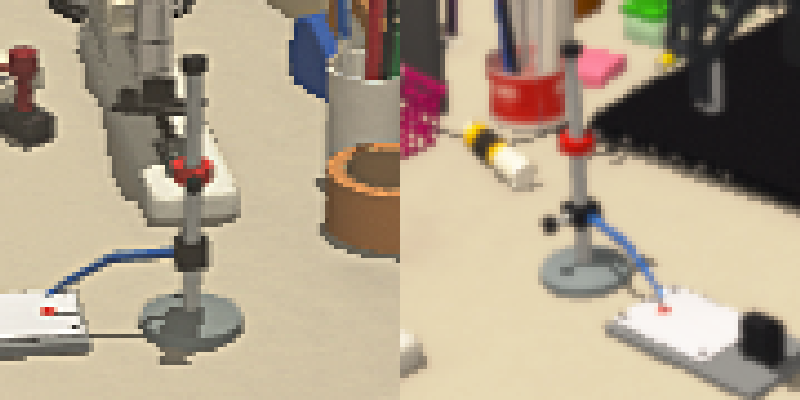

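>>> move_arm(increments=[[1,-0.6,5.6,-1,0,0,10.6],[1,0.4,5.6,0,0,0,10.6],[1,1.4,5.5,0,0,0,10.6],[1,2.4,5.1,0,0,0,10.6],[1,3.2,4.7,0,0,0,10.6]])

```text
clock: 10.58
eef_pos: [473.5, -190.6, 228.1]
eef_rot: [[0.633, -0.774, 0.006], [-0.774, -0.633, 0.0], [0.004, -0.005, -1.0]]
contact_force: [0.1, -0.2, 0.0]
gripper_width: 85.3
grip_force: 0.0
```

```bash
python3 - <<'E'
from h import *
go([425,-337,230],-142)
E
```

```text
t 10.57 tcp [473.5, -190.6, 228.1] yang -140.7 z [0.006, 0.0, -1.0] shift cm [8.27, 13.02, -0.22] turn 1.3
```

The crop shows the collar centre at side (353.4,208.5) and scene (274.8,227.2), with the cap tops at (353.6,182) and (273.7,205). I'm triangulating these while moving on to view the loupe.

>>> move_arm(increments=[[1,2.0,3.3,0,0,0,1.3],[1,2.0,3.3,0,0,0,0],[1,0,3.2,0,0,0,0],[1,0,3.2,0,0,0,0],[1,0,0,0,0,0,0]])

```text
clock: 11.2
eef_pos: [395.9, -302.0, 227.4]
eef_rot: [[0.618, -0.786, 0.005], [-0.786, -0.618, 0.0], [0.003, -0.004, -1.0]]
contact_force: [-0.1, 0.2, 1.4]
gripper_width: 85.1
grip_force: 0.0
```

```bash
python3 - <<'E'
from h import *
from scipy.optimize import least_squares
S=get_image('side');C=get_image('scene')
obs=[(S,(353.4,208.5),'c'),(C,(274.8,227.2),'c'),(S,(353.6,182),203),(C,(273.7,205),203)]
f=lambda q:np.concatenate([pix(p,[q[0],q[1],q[2] if k=='c' else k])-uv for p,uv,k in obs])
o=least_squares(f,[691,91,120]);print(r(o.x),r(o.fun,2))
print('side px z115,125',r(pix(S,[691,91,115])),r(pix(S,[691,91,125])),'scene',r(pix(C,[691,91,115])),r(pix(C,[691,91,125])))
p=get_image('wrist');cv2.imwrite('pics/w7.png',p['image']);spots(p,['loupe','loupe_grip','lens'])
go([425,-337,230],-142)
m=outline_of(p,'loupe')
if m:
    v,u=np.nonzero(m[0]['region']);print(m[0]['confidence'],u.min(),u.max(),v.min(),v.max())
    cv2.imwrite('pics/m7.png',m[0]['region'].astype(np.uint8)*255)
E
```

```text
[691.3, 86.9, 115.6] [-0.82, 0.69, -0.47, -0.78, -0.68, 0.06, -0.9, -2.06]
side px z115,125 [352.3, 208.8] [352.4, 205.8] scene [273.5, 227.0] [273.3, 224.4]
loupe [([426.0, -331.2, 2.2], 0.82)]
loupe_grip [([426.4, -334.2, 14.4], 0.97)]
lens [([482.1, -413.2, 10.5], 0.79)]
t 11.5 tcp [397.9, -300.4, 227.5] yang -141.6 z [0.005, 0.0, -1.0] shift cm [4.55, 0.14, -0.24] turn 0.4
0.74 281 355 13 229
```

View pics/w7.png

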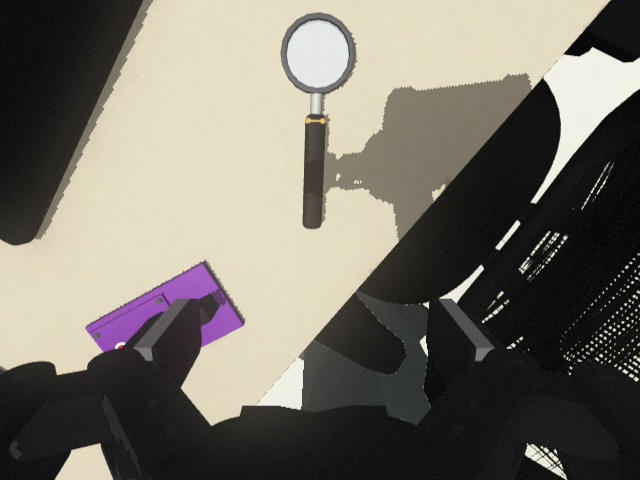

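The loupe is in the wrist view: lens at (318,53), handle from (316,118) to (313,228), and nothing near it except the purple decoy at the lower left. The collar comes out at about 116–118 mm.

```bash
python3 - <<'E'
from h import *
p=get_image('wrist')
L=onplane(p,(318,53.5),14);A=onplane(p,(315.5,121),24);B=onplane(p,(313,222),24)
print(r(L),r(A),r(B),np.linalg.norm(A-B),'lens-far end',np.linalg.norm((L-B)[:2]))
d=(L-B)[:2];d/=np.linalg.norm(d);G=L[:2]-95*d
print('dir',np.degrees(np.arctan2(d[1],d[0])),'grip',G)
go([*G,60],np.degrees(np.arctan2(d[1],d[0]))-90)
E
```

```text
[481.4, -409.8, 14.0] [448.3, -364.6, 24.0] [394.2, -292.6, 24.0] 90.12401045374003 lens-far end 146.1328109878304
dir -53.318633380891406 grip [ 424.69760422 -333.62234567]
t 11.6 tcp [397.7, -300.5, 227.5] yang -141.6 z [0.005, 0.0, -1.0] shift cm [4.22, 0.01, 16.76] turn 1.7
```

>>> move_arm(increments=[[1,2.1,0,2,0,0.3,1.7],[1,2.1,0,5,0,0,0],[1,0,0,5,0,0,0],[1,0,0,4.5,0,0,0],[1,0,0,0,0,0,0]])

```text
clock: 12.22
eef_pos: [422.2, -332.5, 59.8]
eef_rot: [[0.597, -0.802, 0.003], [-0.802, -0.597, 0.002], [0.001, -0.003, -1.0]]
contact_force: [-0.2, 0.3, -0.3]
gripper_width: 85.7
grip_force: 0.0
```

```bash
python3 - <<'E'
from h import *
go([424.7,-333.6,4],-143.3)
p=get_image('wrist');spots(p,['loupe_grip','lens'],1)
cv2.imwrite('pics/w8.png',p['image'])
# dark handle columns on rows 200..280 between the fingers
g=p['image'].max(axis=2)
for v in (150,200,240,270): 
    u=np.nonzero(g[v,240:400]<70)[0]; print(v,(u.min()+240,u.max()+240) if len(u) else None)
E
```

```text
t 12.22 tcp [422.2, -332.5, 59.8] yang -143.4 z [0.003, 0.002, -1.0] shift cm [0.24, -0.11, 5.59] turn -0.1
loupe_grip [([425.9, -333.1, 10.9], 0.75)]
lens [([480.1, -412.4, 13.9], 0.91)]
150 None
200 (np.int64(294), np.int64(330))
240 (np.int64(294), np.int64(329))
270 (np.int64(295), np.int64(329))
```

>>> move_arm(increments=[[1,0.2,-0.1,2.5,0,0,0],[1,0,0,2,0,0,0],[1,0,0,0.8,0,0,0],[1,0,0,0,0,0,0],[0.5,0,0,0,0,0,0]])

```text
clock: 13.0
eef_pos: [427.2, -336.8, 10.9]
eef_rot: [[0.596, -0.803, 0.01], [-0.803, -0.596, -0.005], [0.01, -0.005, -1.0]]
contact_force: [0.9, -0.2, -0.5]
gripper_width: 69.8
grip_force: 0.0
```

```bash
python3 - <<'E'
from h import *
go([424.7,-333.6,4],-143.3)
print(r(state()['contact_force']))
E
```

```text
t 13.0 tcp [427.2, -336.8, 10.9] yang -143.4 z [0.01, -0.005, -1.0] shift cm [-0.41, 0.02, 0.69] turn -0.1
[0.9, -0.2, -0.5]
```

>>> move_arm(increments=[[0.5,-0.3,0,0.6,0,0,0],[0.5,0,0,0,0,0,0],[0,0,0,0,0,0,0],[0,0,0,0,0,0,0],[0,0,0,0,0,0,0]], newtons=60)

```text
clock: 13.62
eef_pos: [424.9, -333.8, 3.9]
eef_rot: [[0.596, -0.803, 0.009], [-0.803, -0.596, -0.004], [0.008, -0.004, -1.0]]
contact_force: [-0.1, 0.3, 3.4]
gripper_width: 16.8
grip_force: 59.4
```

>>> move_arm(increments=[[0,0,0,0,0,0,0],[0,0,0,0,0,0,0]])

```text
clock: 13.88
eef_pos: [424.9, -333.8, 4.0]
eef_rot: [[0.596, -0.803, 0.009], [-0.803, -0.596, -0.004], [0.008, -0.004, -1.0]]
contact_force: [-1.3, 1.0, 5.4]
gripper_width: 16.8
grip_force: 59.6
```

>>> move_arm(increments=[[0,0,0,-2,0,0,0],[0,0,0,-3.5,0,0,0],[0,0,0,-4,0,0,0],[0,0,0,-3.5,0,0,0],[0,0,0,0,0,0,0]])

```text
clock: 14.5
eef_pos: [425.1, -334.6, 136.0]
eef_rot: [[0.596, -0.803, 0.012], [-0.803, -0.596, -0.008], [0.013, -0.005, -1.0]]
contact_force: [-0.1, 0.2, -2.5]
gripper_width: 16.7
grip_force: 58.8
```

```bash
python3 - <<'E'
from h import *
s=state();print(r(s['contact_force']),s['gripper_width'],s['grip_force'])
go([497,99,s['eef_pos'][2]],-90)
p=get_image('wrist');spots(p,['lens','loupe_grip'],1)
E
```

```text
[-0.1, 0.2, -2.5] 16.728082885679022 58.80492389202118
t 14.5 tcp [425.1, -334.6, 136.0] yang -143.4 z [0.012, -0.008, -1.0] shift cm [-30.51, -31.63, -0.24] turn -53.4
lens [([480.4, -412.4, 143.6], 0.94)]
loupe_grip [([424.9, -331.3, 145.5], 0.91)]
```

>>> move_arm(increments=[[0,-2,-2,0,0,0,0],[0,-3,-3.2,0,0,0,0],[0,-3.2,-3.2,0,0,0,0],[0,-3.2,-3.2,0,0,0,0],[0,-3.2,-3.2,0,0,0,0]])

```text
clock: 15.28
eef_pos: [454.3, -125.9, 131.5]
eef_rot: [[0.596, -0.803, 0.005], [-0.803, -0.596, -0.002], [0.005, -0.003, -1.0]]
contact_force: [0.8, -0.4, -1.1]
gripper_width: 16.5
grip_force: 58.8
```

>>> move_arm(increments=[[0,-3.2,-3.2,0,0,0,0],[0,-3.2,-3.2,0,0,0,0],[0,-3,-3.2,0,0,0,0],[0,-2.5,-3,0,0,0,0],[0,-2,-2.2,0,0,0,0]])

```text
clock: 15.9
eef_pos: [490.3, 73.7, 131.0]
eef_rot: [[0.597, -0.802, 0.005], [-0.802, -0.597, -0.004], [0.006, -0.002, -1.0]]
contact_force: [-0.1, 0.4, -1.3]
gripper_width: 16.8
grip_force: 58.8
```

>>> move_arm(increments=[[0,0,0,0,0,0,-9],[0,0,0,0,0,0,-9],[0,0,0,0,0,0,-9],[0,0,0,0,0,0,-9],[0,0,0,0,0,0,-9]])

```text
clock: 16.52
eef_pos: [489.9, 72.1, 130.9]
eef_rot: [[0.99, -0.141, 0.005], [-0.141, -0.99, -0.004], [0.005, 0.003, -1.0]]
contact_force: [0.1, 0.3, -1.2]
gripper_width: 16.5
grip_force: 58.9
```

>>> move_arm(increments=[[0,0,0,0,0,0,-8.5],[0,0,0,0,0,0,0],[0,0,0,0,0,0,0]])

```text
clock: 16.9
eef_pos: [490.6, 72.1, 131.8]
eef_rot: [[1.0, -0.001, 0.007], [-0.001, -1.0, -0.004], [0.007, 0.004, -1.0]]
contact_force: [0.5, -0.4, -0.3]
gripper_width: 16.4
grip_force: 58.9
```

```bash
python3 - <<'E'
from h import *
go([497,99,110],-90)
p=get_image('wrist');spots(p,['lens','loupe_grip','dot'],1);cv2.imwrite('pics/w9.png',p['image'])
for c in ['side','scene']:
    p=get_image(c);cv2.imwrite(f'pics/{c}9.png',p['image']);spots(p,['lens','focus_mark','loupe_grip'],2)
E
```

```text
t 16.9 tcp [490.6, 72.1, 131.8] yang -90.1 z [0.007, -0.004, -1.0] shift cm [0.62, -2.7, 2.18] turn -0.1
lens [([584.2, 66.9, 138.4], 0.65)]
loupe_grip [([491.6, 74.1, 142.3], 0.84)]
dot [([467.0, -59.2, 12.8], 0.62)]
lens [([591.0, 96.9, 22.9], 0.58)]
focus_mark [([690.0, 89.6, 123.0], 0.61)]
loupe_grip [([492.5, 75.9, 141.5], 0.83), ([591.2, 97.7, 21.8], 0.33)]
lens []
focus_mark [([692.0, 90.8, 117.5], 0.44), ([589.4, 100.0, 27.4], 0.36)]
loupe_grip [([488.9, 72.2, 138.3], 0.89)]
```

View pics/w9.png

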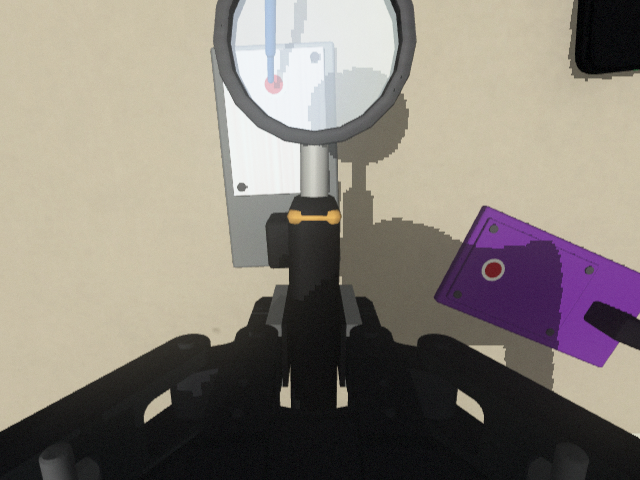

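The wrist view shows the loupe held straight along the tool with its lens at (315,44), and the dot under the needle at (274,84) seen through the glass. I'm making the final approach.

>>> move_arm(increments=[[0,0.3,-0.9,0,0,0,0],[0,0.3,-0.9,0.5,0,0,0],[0,0,-0.9,0.6,0,0,0],[0,0,0,0.6,0,0,0],[0,0,0,0.5,0,0,0]])

```text
clock: 18.12
eef_pos: [497.0, 99.1, 110.0]
eef_rot: [[1.0, 0.002, 0.008], [0.003, -1.0, -0.004], [0.007, 0.004, -1.0]]
contact_force: [-0.1, 0.4, -1.5]
gripper_width: 16.8
grip_force: 58.9
```

>>> move_arm(increments=[[0,0,0,0,0,0,0],[0,0,0,0,0,0,0],[0,0,0,0,0,0,0]])

```text
clock: 18.5
eef_pos: [497.7, 98.9, 110.9]
eef_rot: [[1.0, 0.002, 0.009], [0.002, -1.0, -0.004], [0.009, 0.004, -1.0]]
contact_force: [0.3, 0.3, -0.7]
gripper_width: 16.6
grip_force: 58.9
```

```bash
python3 - <<'E'
from h import *
s=state();go([497,99,110],-90)
p=get_image('wrist');spots(p,['lens','dot','needle_tip'],1)
im=p['image']
hit=lambda uv,z:r(onplane(p,uv,z))
# lens rim: dark grey ring; fit circle on bright glass interior
b,g,rr=[im[...,i].astype(int) for i in range(3)]
v,u=np.nonzero((rr[0:140,240:400]>g[0:140,240:400]+25)&(rr[0:140,240:400]>b[0:140,240:400]+25));print('red',len(u),u.mean()+240,v.mean(),hit((u.mean()+240,v.mean()),13.5))
C,S=get_image('scene'),get_image('side')
spots(S,['lens','focus_mark'],2)
a=S['image'][180:250,310:380];c=C['image'][195:265,240:310]
f=lambda x:cv2.resize(x,(400,400),interpolation=cv2.INTER_NEAREST)
w=cv2.resize(im[0:200,217:417],(400,400))
cv2.imwrite('pics/c10.png',np.vstack([np.hstack([f(a),f(c)])]));cv2.imwrite('pics/w10.png',im)
R=s['eef_rot'];Lp=s['eef_pos']+R@[95.,0,-8];print('lens est',r(Lp),'wrist px',r(pix(p,Lp)),'side px',r(pix(S,Lp)),'scene px',r(pix(C,Lp)))
cv2.imwrite('pics/c10.png',np.hstack([f(a),w]))
E
```

```text
t 18.5 tcp [497.7, 98.9, 110.9] yang -89.9 z [0.009, -0.004, -1.0] shift cm [-0.07, -0.01, 0.09] turn 0.1
lens [([591.9, 98.2, 119.2], 0.75)]
dot [([468.9, -58.0, 14.1], 0.83)]
needle_tip []
red 0 nan nan [nan, nan, nan]
lens [([591.4, 101.4, 119.0], 0.72), ([690.4, 86.2, 123.8], 0.32)]
focus_mark [([692.5, 89.3, 121.1], 0.56), ([591.6, 98.6, 22.7], 0.21)]
lens est [592.6, 99.1, 119.7] wrist px [316.6, 45.8] side px [319.5, 207.8] scene px [291.7, 235.6]<stdin>:8: RuntimeWarning: Mean of empty slice.
  ret = ret.dtype.type(ret / rcount)
```

View pics/c10.png

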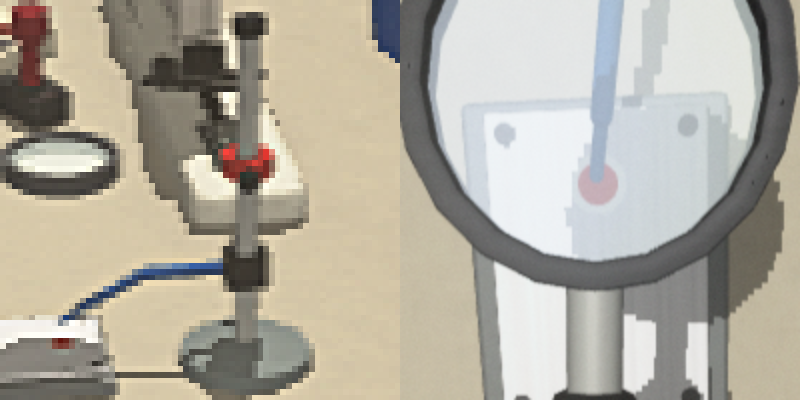

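The left crop shows the lens centre level with the collar, at rows 208.2 and 208.0, and well clear of the post. The right crop shows the dot still under the needle tip at about (315.5,92). I'll check that projection and let the arm settle with a 1 mm drop.

>>> move_arm(increments=[[0,0,0,0.1,0,0,0],[0,0,0,0,0,0,0],[0,0,0,0,0,0,0],[0,0,0,0,0,0,0],[0,0,0,0,0,0,0]])

```text
clock: 19.52
eef_pos: [497.5, 99.0, 109.7]
eef_rot: [[1.0, 0.002, 0.008], [0.002, -1.0, -0.004], [0.008, 0.004, -1.0]]
contact_force: [-0.5, 0.0, -2.1]
gripper_width: 16.5
grip_force: 58.9
```

```bash
python3 - <<'E'
from h import *
s=state();p=get_image('wrist')
print('dot',r(onplane(p,(315.5,92),13.5)),'tip',r(onplane(p,(315.5,89),24.5)))
print('lens est',r(s['eef_pos']+s['eef_rot']@[95.,0,-8]),s['grip_force'],r(s['joint_vel'],3))
spots(p,['lens'],1)
print(sign_off())
E
```

```text
dot [591.5, 98.7, 13.5] tip [591.7, 98.8, 24.5]
lens est [592.4, 99.3, 118.5] 58.901758790016174 [-0.002, -0.002, 0.0, -0.0, -0.002, -0.001]
lens [([593.2, 96.6, 112.9], 0.84)]
the job is handed in; nothing more can be done
None
```

I handed the job in, but `sign_off()` gave no verdict. By my last measurements the dot was within about 1 mm of under the needle tip. The loupe was held steady and level, its lens about 1 mm from over the dot. Lens height was about 118.5 mm, against a collar I put at 116–119 mm.

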